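# Feel along the sprung domes of a locating jig

## Task

Check that none of the five sprung brass domes on the wooden locating jig sticks: run the fingertips along the curved row, from the end with the red mark to the other end, staying low all the way, so that each dome in turn dips a few millimetres under a light touch and none is pressed down to the bottom of its travel. Then lift clear so that all the domes stand up again. The jig stands loose and must stay where it is, not be pushed along, tipped or lifted; leave the spools, the brass die and the marker beside it where they are.

Things in the scene. Friction and masses are not known exactly. Their poses are not given: they have to be found in the camera images.
- jig: Loose locating jig, about 0.95 kg, standing on the bench: a dark steel sole 96 x 226 x 6 mm under a pale wooden block, together 28 mm high. Origin at the centre of its underside, z up, y along its length; the row of domes bulges toward its +x side, the red mark (14 x 30 mm, flat) is at its -y end. The domes stand 44 mm apart along an arc of 130 mm radius centred at (-115, 0) mm in the jig's frame
- top1 (a point): Fixed point of the jig at the crown of dome 1 when that is fully up, 47 mm above the bench (dome 1, the first, beside the red mark). It does not sink with the dome. Each dome is 26 mm across, 19 mm proud of the wood, with a low spherical crown (radius of curvature 17 mm, rim 6 mm below the crown)
- top2 (a point): Fixed point of the jig at the crown of dome 2 when that is fully up, 47 mm above the bench
- top3 (a point): Fixed point of the jig at the crown of dome 3 when that is fully up, 47 mm above the bench
- top4 (a point): Fixed point of the jig at the crown of dome 4 when that is fully up, 47 mm above the bench
- top5 (a point): Fixed point of the jig at the crown of dome 5 when that is fully up, 47 mm above the bench (the last)
- gap1 (a point): Fixed point on the arc midway between domes 1 and 2, at the height of the undipped crowns (47 mm above the bench, z up); nothing solid there
- gap2 (a point): Fixed point on the arc midway between domes 2 and 3, at the height of the undipped crowns (47 mm above the bench, z up); nothing solid there
- gap3 (a point): Fixed point on the arc midway between domes 3 and 4, at the height of the undipped crowns (47 mm above the bench, z up); nothing solid there
- gap4 (a point): Fixed point on the arc midway between domes 4 and 5, at the height of the undipped crowns (47 mm above the bench, z up); nothing solid there
- dome1 (a joint): How far dome 1 is pressed down, m: 0 fully up, 0.012 at the bottom of its travel. Spring: about 0.8 N to start, 0.4 N more per mm; it springs back when released
- dome2 (a joint): How far dome 2 is pressed down, m: 0 fully up, 0.012 at the bottom of its travel. Spring: about 0.8 N to start, 0.4 N more per mm; it springs back when released
- dome3 (a joint): How far dome 3 is pressed down, m: 0 fully up, 0.012 at the bottom of its travel. Spring: about 0.8 N to start, 0.4 N more per mm; it springs back when released
- dome4 (a joint): How far dome 4 is pressed down, m: 0 fully up, 0.012 at the bottom of its travel. Spring: about 0.8 N to start, 0.4 N more per mm; it springs back when released
- dome5 (a joint): How far dome 5 is pressed down, m: 0 fully up, 0.012 at the bottom of its travel. Spring: about 0.8 N to start, 0.4 N more per mm; it springs back when released
- spool_red: Loose red thread spool, 31 mm across, 38 mm high, upright beside the jig; origin at the centre of its underside; a bystander
- spool_cream: Loose cream thread spool, 31 mm across, 38 mm high, upright beside the jig; origin at the centre of its underside; a bystander
- die_brass: Loose brass setting die, 25 mm across, 18 mm high, beside the jig; origin at the centre of its underside; a bystander
- marker_red: Loose marker with a red cap, 130 x 16 x 18 mm, lying beside the jig along its own x; origin at the centre of its underside; a bystander

How it is judged:
On the way, in this order (a step that is already met when the one before it is completed fails the run):
1. dome 1 is dipped by the touch (value of joint dome1 above 0.0015 m), for 0.06 s.
2. the fingertips run on, low along the line, between domes 1 and 2 (horizontal distance between the grasp point and gap1 below 0.013 m and z of the grasp point in the frame of gap1 below 0.045 m), for 0.06 s.
3. dome 2 is dipped by the touch (value of joint dome2 above 0.0015 m), for 0.06 s.
4. the fingertips run on, low along the line, between domes 2 and 3 (horizontal distance between the grasp point and gap2 below 0.013 m and z of the grasp point in the frame of gap2 below 0.045 m), for 0.06 s.
5. dome 3 is dipped by the touch (value of joint dome3 above 0.0015 m), for 0.06 s.
6. the fingertips run on, low along the line, between domes 3 and 4 (horizontal distance between the grasp point and gap3 below 0.013 m and z of the grasp point in the frame of gap3 below 0.045 m), for 0.06 s.
7. dome 4 is dipped by the touch (value of joint dome4 above 0.0015 m), for 0.06 s.
8. the fingertips run on, low along the line, between domes 4 and 5 (horizontal distance between the grasp point and gap4 below 0.013 m and z of the grasp point in the frame of gap4 below 0.045 m), for 0.06 s.
9. dome 5 is dipped by the touch (value of joint dome5 above 0.0015 m), for 0.06 s.
At the end, for the whole second after the job is handed in: After the five domes were dipped 1.5 mm or more in order from the red mark: all domes are up within 1 mm; the jig is level, at rest and within 12 mm of where it stood; the spools and the die are within 12 mm and the marker within 15 mm of their places (value of joint each of dome1, dome2, dome3, dome4, dome5 below 0.001 m and distance of each of jig, spool_red, spool_cream, die_brass from where it was at the start of the episode below 0.012 m and angle between jig's own z axis and vertical below 0.03 rad and linear speed of jig below 0.01 m/s and distance of marker_red from where it was at the start of the episode below 0.015 m); the robot touches nothing.
It fails at once if a dome is pressed to (nearly) the bottom of its travel: deeper than 10.5 mm of 12 (value of joint any of dome1, dome2, dome3, dome4, dome5 above 0.0105 m).
It fails at once if the jig is pushed more than 12 mm, lifted or tipped (distance of jig from where it was at the start of the episode above 0.012 m or height (world z) of jig above 0.008 m or angle between jig's own z axis and vertical above 0.06 rad).
It fails at once if a bystander is moved (12 mm; marker 15 mm) (distance of any of spool_red, spool_cream, die_brass from where it was at the start of the episode above 0.012 m or distance of marker_red from where it was at the start of the episode above 0.015 m).
It also fails if it takes over 45 s, if anything falls off the work surface, if the arm or the gripper's body presses on something with over 40 N, if the wrist force passes 120 N, or if a joint passes its speed limit or range.

## Robot

A 7-joint arm with a two-finger parallel gripper is mounted at the origin on a cart in front of the work surface, level with it; the furniture and walls round the work are solid. World frame = base frame: x ahead of the robot, y to its left, z up, the work surface at z = 0. Lengths are in m, angles in rad, forces in N, time in s.
With the tool pointing down it reaches from about 0.4 to 0.9 m from the base axis. Payload 5.5 kg.
Tool frame: the origin (TCP) lies midway between the tips of the shut fingers; the grasp point (between the pads) lies 19 mm behind it (env.hold_point_z is the distance from the TCP to the grasp point, in m); z points along the fingers, y is the line along which they close (so a half turn about z gives the same grasp; the last joint's range is limited). The gripper opens to 85 mm and grips with 20 to 120 N. Pads are 22 mm wide; open, the fingers measure 114 mm over their backs; the gripper's body (76 mm by 85 mm) begins 54 mm behind the grasp point. The pads swing forward as they close: fully open they stand 13 mm farther back than shut.
Start: joints at [-0.949, 0.501, -0.427, 1.55, 0.221, 1.138, -0.21], TCP at [0.228, 0.609, 0.231] pointing down, gripper open.
Joint ranges: [-2.88, 2.88], [-0.31, 2.03], [-1.54, 1.56], [0.2, 2.42], [-1.41, 4.55], [0.19, 2.02], [-2.57, 2.57]. Speed limits (rad/s): [2.57, 2.57, 3.14, 3.14, 3.14, 3.14, 3.14].

## Interface

Orientations are given as a unit quaternion [w, x, y, z].
In Python, from rig import env, eyes gives the robot as it stands. The module is installed in compiled form; this text tells all that it offers.
- The arm moves only by the tool servo_tool, never from a script. Its argument "commands" is text: rows parted by semicolons, each of 4 numbers parted by spaces: the shift along the tool's x, y, z in mm, then the turn about the tool's z in degrees. In form: tx ty tz turn; .... A call has 1 to 5 rows; each row is the pose to reach, as a shift and turn from the pose commanded when the call began, along the tool's axes at that moment; what a row does not reach only later rows make up. A row lasts 1/10 s, in which the tool goes at most 50 mm and 8.59 degrees, less where a joint would pass 70% of its speed; a pose out of reach is approached as far as the arm can. A call with a gripper value outside its range is refused whole. "hand" is the closure in counts, from 0 (fully open) to 255 (shut), set as the call begins (left out, the last holds). The fingers move at their own pace and stop on an object; the grip force is fixed at half the most. Time passes only in rows, so rows that repeat a pose let the fingers close. It gives the time, the measured TCP pose, the force, the opening and the grip force at its end, in the units of the state.
- env.sense(): the state, without advancing time (a new reading comes with each control period).
- eyes.capture(name): name is "scene" or "side" or "wrist"; returns a dict with "image" (384x512x3 uint8, red, green, blue), "depth" (384x512 float32, m along the optical axis (not along the pixel's ray), 0 where there is no reading), "fx", "fy", "cx", "cy" (pixels), "position" and "attitude" of the camera in the world. Camera axes: x right, y up, looking along -z (the intrinsics and any distortion apply to the point x, -y, -z); pixel columns grow to the right and rows downward; lengths in m; the calibration is good to about 2 mm. A picture is of the moment at which its call begins.
- env.close_job(): hands the job in; it is judged then, once.
The state is a dict: "time": time; "joint_pos": joint angles; "joint_vel": joint speeds; "effort": joint torques, N m; "eef_pos": TCP position; "tool_rot": TCP orientation; "ft_force": force on the tool from outside, world axes, zero at the start; "wrist_torque": the same for the moment, N m; "grip_width": finger opening in m; "finger_force": force on a finger pad.
Only numpy, scipy, OpenCV 4.12 (cv2) and the standard library are available. Lean on these libraries where they do the work, as an engineer would, in place of code of your own. Each camera call takes 0.05 s, during which the arm holds its last target. There are 200 camera calls.

## Working session

There is one attempt and no reset: what is moved stays moved. The work goes in short steps, Python scripts to look and compute and a tool call to move; the robot and the scene stay as the last step left them, time stands still between calls to the robot, and variables do not carry over. Pictures are saved under pics/ and viewed, at most 10 in all, crops included, and the job is handed in when it is done.

Besides the shell and the picture viewer there is one more tool, called after ">>>" in YAML: its name, and indented under it one key for each argument. servo_tool: Moves the arm, as the interface text tells. Its arguments: {"type":"object","properties":{"commands":{"type":"string"},"hand":{"type":"number"}},"required":["commands"]}

```bash
mkdir -p pics; cat > h.py <<'E'
import numpy as np, cv2
from scipy.spatial.transform import Rotation as R
from rig import env, eyes
def rot(a):
    a=np.array(a,float)
    return a if a.shape==(3,3) else R.from_quat([a[1],a[2],a[3],a[0]]).as_matrix()
def pts(c):
    h,w=c["depth"].shape; u,v=np.meshgrid(np.arange(w),np.arange(h)); d=c["depth"]
    p=np.stack([(u-c["cx"])/c["fx"]*d,-(v-c["cy"])/c["fy"]*d,-d],-1)
    return p@rot(c["attitude"]).T+np.array(c["position"])
def ray(c,u,v,z):
    r=rot(c["attitude"])@np.array([(u-c["cx"])/c["fx"],-(v-c["cy"])/c["fy"],-1])
    o=np.array(c["position"]); return o+r*(z-o[2])/r[2]
E
python3 - <<'E'
from h import *
s=env.sense(); print(s, env.hold_point_z)
ims=[]
for n in("scene","side"):
    c=eyes.capture(n); ims.append(c["image"]); print(n,c["position"],c["attitude"],c["fx"],c["cx"],c["cy"],[k for k in c])
    np.save(n+".npy",c,allow_pickle=True)
    cv2.imwrite(f"pics/{n}0.png",cv2.resize(c["image"][...,::-1],(768,576)))
E
```

```text
{'time': 0.0, 'joint_pos': array([-0.94878421,  0.50186604, -0.42680442,  1.55149022,  0.22079125,
        1.13828851, -0.21031851]), 'joint_vel': array([-1.78609212e-03,  6.80337614e-04, -1.59406041e-03, -8.05798970e-04,
       -7.07310425e-05, -8.61159558e-04, -1.35519013e-04]), 'effort': array([ 9.58150522e-04, -5.69542015e+01, -5.81603542e+00, -2.80923450e+01,
        1.06573236e-02,  1.22180654e-02, -1.51562293e-06]), 'eef_pos': array([0.22803339, 0.60792399, 0.23023238]), 'tool_rot': array([-2.18374696e-04,  1.78419394e-01,  9.83954026e-01, -9.72965755e-04]), 'ft_force': array([ 0.3361536 , -0.09236251, -0.12037145]), 'wrist_torque': array([ 0.03891965, -0.03076689,  0.00385475]), 'finger_force': 0.0, 'grip_width': 0.08523693172527085} 0.0187
scene [-2.52473532e-04  4.82574201e-01  6.15463048e-01] [-0.46091344 -0.20059788  0.3581994   0.78677346] 415.4679891552443 255.9465956977239 186.29262612742966 ['image', 'depth', 'fx', 'fy', 'cx', 'cy', 'position', 'attitude']
side [0.51278873 0.8262348  0.59449384] [-0.02811394 -0.00702322  0.44259358  0.89625398] 423.96077208969524 256.1467497037221 193.35315364075444 ['image', 'depth', 'fx', 'fy', 'cx', 'cy', 'position', 'attitude']
```

View pics/scene0.png

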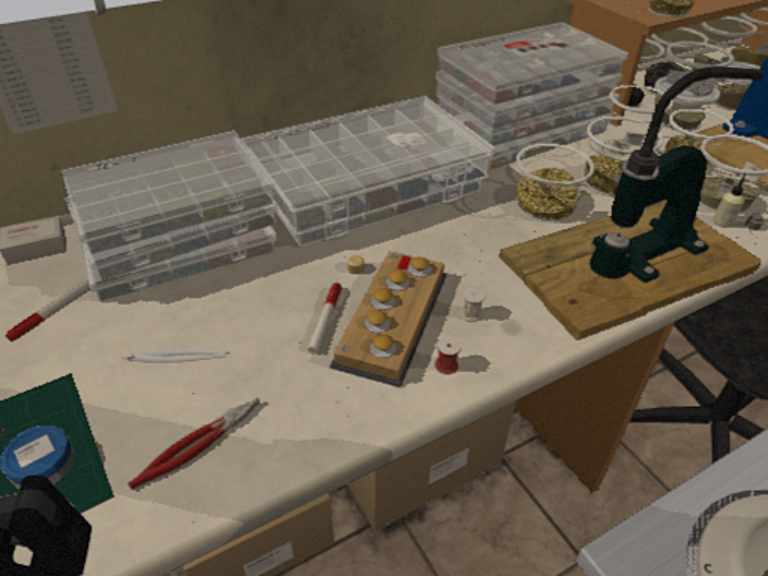

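View pics/side0.png

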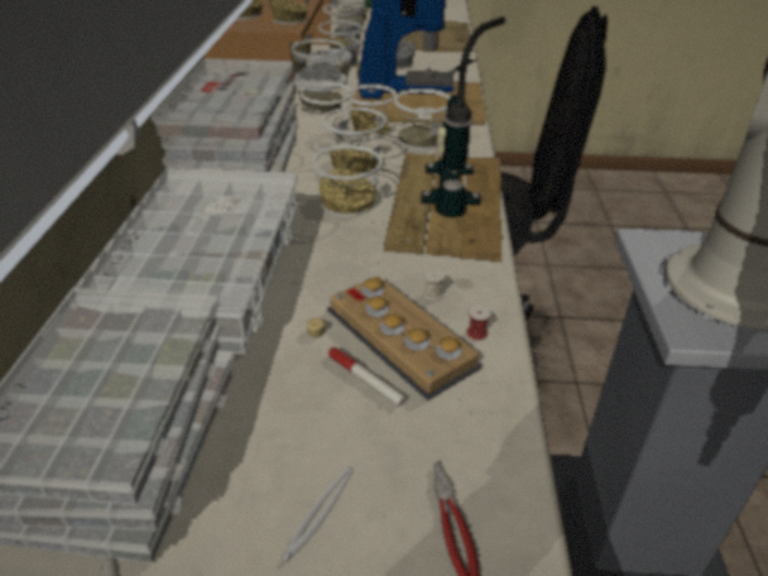

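The scene view shows the five domes at about (420,265), (398,279), (382,297), (377,319), (383,344), with the red mark at (405,262). The side view shows them from (373,287) to (447,348). I'll segment them and fit the jig frame.

```bash
cat > fit.py <<'E'
from h import *
TH=np.array([-2,-1,0,1,2])*2*np.arcsin(22/130)
M=np.stack([-.115+.13*np.cos(TH),.13*np.sin(TH)],1)
thg=(TH[:-1]+TH[1:])/2
G=np.stack([-.115+.13*np.cos(thg),.13*np.sin(thg)],1)
def fit(P):
    a,b=M.mean(0),P.mean(0); H=(M-a).T@(P-b); U,S,V=np.linalg.svd(H)
    D=np.diag([1,np.linalg.det(V.T@U.T)]); Q=V.T@D@U.T
    return Q,b-Q@a
def domes(c,roi,show=True):
    hsv=cv2.cvtColor(c["image"],cv2.COLOR_RGB2HSV)
    m=cv2.inRange(hsv,(10,140,110),(28,255,255)); k=np.zeros_like(m); x0,y0,x1,y1=roi; k[y0:y1,x0:x1]=m[y0:y1,x0:x1]
    n,l,st,ce=cv2.connectedComponentsWithStats(k)
    return [(ce[i],st[i],l==i) for i in range(1,n) if st[i][4]>25],k
E
python3 - <<'E'
from fit import *
for n,roi in(("scene",(215,160,310,245)),("side",(210,175,330,270))):
    c=np.load(n+".npy",allow_pickle=True).item(); W=pts(c)
    ds,k=domes(c,roi); ds.sort(key=lambda d:ray(c,*d[0],.044)[1]); P=[]
    for ce,st,l in ds:
        w=W[l]; print(n,ce.round(1),st[2:],ray(c,*ce,.044).round(4),w.mean(0).round(4),w[:,2].max().round(4)); P.append(ray(c,*ce,.044)[:2])
    if len(P)==5:
        for Pa in (np.array(P),np.array(P)[::-1]):
            Q,t=fit(Pa); res=Pa-(M@Q.T+t); print("res",np.linalg.norm(res,axis=1).round(4),"yaw",np.degrees(np.arctan2(Q[1,0],Q[0,0])),"t",t,"\ntops",(M@Q.T+t).round(4).tolist())
    hsv=cv2.cvtColor(c["image"],cv2.COLOR_RGB2HSV); x0,y0,x1,y1=roi
    sub=W[y0:y1,x0:x1]; r=((hsv[...,0]<6)|(hsv[...,0]>174))&(hsv[...,1]>170)&(hsv[...,2]>80)
    nn,l,st,ce=cv2.connectedComponentsWithStats(r.astype(np.uint8))
    for i in range(1,nn):
        if st[i][4]>15: print("red",ce[i].round(),st[i][4],W[l==i].mean(0).round(3))
    print("bench z", np.median(W[200:230,150:190,2]) if n=="scene" else np.median(W[290:320,200:260,2]))
E
```

```text
scene [278.6 174.7] [11  8 62] [0.5657 0.095  0.044 ] [0.5664 0.0946 0.0433] 0.0488
scene [263.9 183.5] [10  8 67] [0.5563 0.1372 0.044 ] [0.5567 0.1369 0.0436] 0.047
scene [253.9 195.7] [11  9 76] [0.5335 0.1739 0.044 ] [0.5344 0.1734 0.0431] 0.0483
scene [250.1 210.6] [11 11 87] [0.4999 0.2013 0.044 ] [0.5008 0.2008 0.043 ] 0.0479
scene [254.  227.1] [12 11 93] [0.4583 0.2162 0.044 ] [0.4588 0.2159 0.0434] 0.0479
res [0.0012 0.0005 0.0004 0.0008 0.0005] yaw 41.44784385431666 t [0.5223837  0.16444861] 
tops [[0.5661, 0.0939], [0.5568, 0.1369], [0.5336, 0.1744], [0.4993, 0.202], [0.4578, 0.2165]]
res [0.0285 0.0143 0.0287 0.0139 0.0285] yaw -138.45218233662789 t [0.52305612 0.16504347] 
tops [[0.4793, 0.2355], [0.4886, 0.1925], [0.5118, 0.1551], [0.5462, 0.1276], [0.5877, 0.1131]]
red [269. 175.] 47 [0.59  0.103 0.029]
red [221. 195.] 53 [0.595 0.218 0.014]
red [ 15. 217.] 104 [0.738 0.606 0.013]
red [294. 243.] 33 [0.412 0.154 0.012]
red [117. 302.] 388 [0.446 0.483 0.013]
bench z -0.0004144027919012472
side [248.1 188.8] [ 9  7 45] [0.565  0.0935 0.044 ] [0.5648 0.0962 0.046 ] 0.04
[... 272 characters left out ...]
11  9 65] [0.4579 0.2148 0.044 ] [0.4582 0.2176 0.0466] 0.0502
res [0.0009 0.001  0.0004 0.0008 0.0008] yaw 41.37522146397353 t [0.52206735 0.16338105] 
tops [[0.5657, 0.0928], [0.5564, 0.1358], [0.5333, 0.1733], [0.4991, 0.2009], [0.4576, 0.2155]]
res [0.029  0.0146 0.029  0.0143 0.0288] yaw -138.58356525549868 t [0.52274084 0.16397472] 
tops [[0.4791, 0.2345], [0.4884, 0.1915], [0.5115, 0.1541], [0.5458, 0.1265], [0.5873, 0.1119]]
red [237. 196.] 34 [0.589 0.104 0.031]
red [227. 238.] 68 [0.597 0.22  0.015]
red [309. 354.] 61 [0.446 0.459 0.012]
red [297. 347.] 24 [0.465 0.45  0.011]
red [304. 373.] 64 [0.455 0.491 0.012]
red [315. 376.] 42 [0.44  0.495 0.012]
bench z 0.0017268943014868143
```

```bash
cat > rel.py <<'E'
# rel.py: shift (tool axes, mm, deg) from measured pose to a world target  x y z heading(deg of tool x)
from fit import *
import sys
Q=R.from_euler('z',41.4,degrees=True).as_matrix()[:2,:2]; t=np.array([.5222,.1640])
T=M@Q.T+t; GP=G@Q.T+t; HT=np.degrees(TH)+131.4; HG=np.degrees(thg)+131.4
def rel(x,y,z,h):
    s=env.sense(); A=rot(s["tool_rot"]); d=A.T@(np.array([x,y,z])-s["eef_pos"])*1000
    cur=np.degrees(np.arctan2(A[1,0],A[0,0])); turn=-((h-cur+180)%360-180)
    return d.round(1).tolist(),round(turn,1)
if __name__=="__main__":
    print(T.round(4).tolist(),GP.round(4).tolist(),HT.round(1),HG.round(1)); print(rel(*map(float,sys.argv[1:])))
E
python3 rel.py .566 .0934 .15 92
```

```text
[[0.5658, 0.0935], [0.5565, 0.1365], [0.5335, 0.1739], [0.4992, 0.2015], [0.4577, 0.2161]] [[0.563, 0.1154], [0.5466, 0.1562], [0.5175, 0.1892], [0.4791, 0.2106]] [ 92.4 111.9 131.4 150.9 170.4] [102.2 121.7 141.1 160.6]
([-497.1, -363.1, 81.0], np.float64(67.4))
```

>>> servo_tool:
  commands: "-40 -29 0 0; -80 -58 0 0; -120 -88 0 0; -160 -117 0 0; -200 -146 0 0"
  hand: 255

```text
time: 0.6
eef_pos: [0.3648, 0.3996, 0.231]
tool_rot: [-0.0, 0.178, 0.984, -0.0]
ft_force: [0.9, -0.5, 0.5]
grip_width: 0.0123
finger_force: 0.0
```

>>> servo_tool:
  commands: "-40 -29 0 7; -80 -58 0 14; -120 -88 0 21; -160 -117 0 28; -200 -146 0 35"

```text
time: 1.1
eef_pos: [0.5008, 0.1928, 0.2312]
tool_rot: [-0.0, 0.468, 0.884, -0.0]
ft_force: [1.2, 0.7, 0.5]
grip_width: -0.0004
finger_force: 0.0
```

```bash
python3 rel.py .566 .0934 .13 92; python3 -c "
from h import *; print(env.sense()['joint_pos'])"
```

```text
[[0.5658, 0.0935], [0.5565, 0.1365], [0.5335, 0.1739], [0.4992, 0.2015], [0.4577, 0.2161]] [[0.563, 0.1154], [0.5466, 0.1562], [0.5175, 0.1892], [0.4791, 0.2106]] [ 92.4 111.9 131.4 150.9 170.4] [102.2 121.7 141.1 160.6]
([-118.8, -1.8, 101.2], np.float64(32.2))
[-0.28397901  0.27236353 -0.15825701  1.84396737  0.04946875  1.02923695
  0.13407933]
```

>>> servo_tool:
  commands: "-30 0 20 7; -60 0 40 14; -90 -1 60 21; -119 -2 80 27; -119 -2 101 32"

```text
time: 1.6
eef_pos: [0.568, 0.0899, 0.1293]
tool_rot: [0.001, 0.696, 0.718, -0.001]
ft_force: [-0.4, -0.5, -0.0]
grip_width: -0.0002
finger_force: 0.0
```

```bash
python3 - <<'E'
from rel import *
env_s=env.sense(); print(env_s["eef_pos"],env_s["ft_force"])
c=eyes.capture("wrist"); cv2.imwrite("pics/w1.png",c["image"][...,::-1]); np.save("w1.npy",c,allow_pickle=True)
c2=eyes.capture("side"); cv2.imwrite("pics/s1.png",cv2.resize(c2["image"][130:290,170:383,::-1],None,fx=3,fy=3))
ds,k=domes(c,(0,0,512,384)); W=pts(c)
for ce,st,l in ds:
    if st[4]>60: print(ce.round(),st[4],ray(c,*ce,.044).round(4),W[l][:,2].max().round(4),W[l].mean(0).round(4))
print(rel(.566,.0934,.055,92))
E
```

```text
[0.56797112 0.08986672 0.12934045] [-0.42370615 -0.46021397 -0.04283452]
[105.  26.] 1034 [0.4621 0.2146 0.044 ] 0.2709 [0.4623 0.2144 0.0445]
[164.  51.] 953 [0.5026 0.1999 0.044 ] 0.2709 [0.5027 0.1999 0.0441]
[212.  93.] 810 [0.5363 0.1725 0.044 ] 0.2709 [0.5364 0.1725 0.0443]
[241. 144.] 707 [0.5585 0.1358 0.044 ] 0.2709 [0.5586 0.1358 0.0444]
[279. 181.] 117 [0.5899 0.1078 0.044 ] 0.2709 [0.5912 0.1049 0.0314]
[251. 197.] 638 [0.5676 0.0937 0.044 ] 0.2709 [0.5676 0.0939 0.0449]
[ 65. 314.] 497 [ 0.4009 -0.0229  0.044 ] 0.2709 [ 0.3819 -0.0435  0.0182]
[154. 324.] 154 [ 0.4812 -0.0313  0.044 ] 0.019 [ 0.4707 -0.0545  0.0162]
([-0.4, 3.1, 71.9], np.float64(0.3))
```

View pics/w1.png

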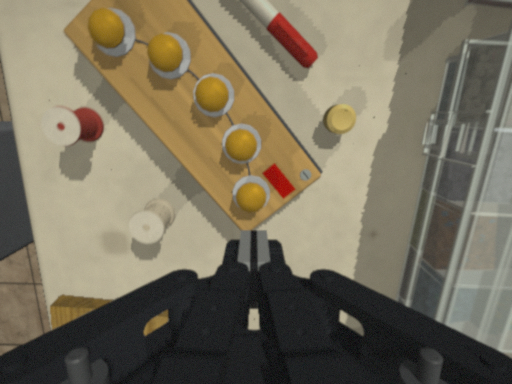

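View pics/s1.png

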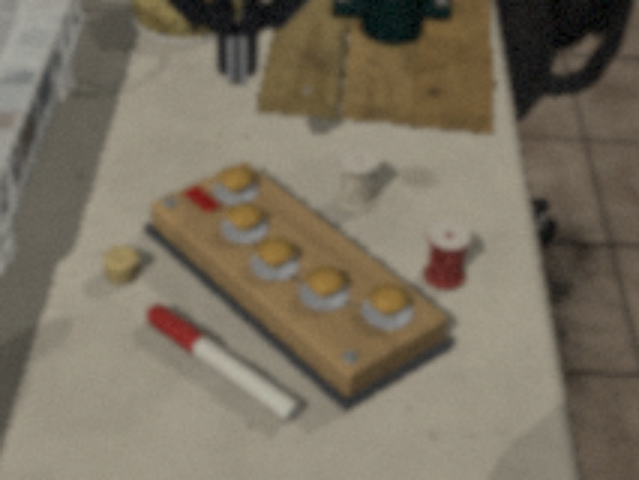

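The wrist view confirms the domes, dome 1 at (251,197) and the red mark at (279,181). Its positions agree with the other cameras to about 2 mm. Nothing stands in the fingers' way.

>>> servo_tool:
  commands: "0 1 25 0; 0 2 45 0; 0 3 60 0; 0 3 70 0; 0 3 70 0"

```text
time: 2.2
eef_pos: [0.5679, 0.0959, 0.0593]
tool_rot: [-0.001, 0.691, 0.723, -0.001]
ft_force: [0.2, -0.8, 0.7]
grip_width: -0.0002
finger_force: 0.0
```

```bash
python3 - <<'E'
from rel import *
s=env.sense(); print(s["eef_pos"],s["ft_force"])
c=eyes.capture("side"); cv2.imwrite("pics/s2.png",cv2.resize(c["image"][170:260,200:320,::-1],None,fx=5,fy=5))
s=env.sense(); print(s["eef_pos"],s["ft_force"]); print(rel(.567,.0925,.043,92))
E
```

```text
[0.56787236 0.09594816 0.05932269] [ 0.18339534 -0.81571556  0.65251533]
[0.56859832 0.0959301  0.06021251] [ 0.0538982  -0.42237594  0.06334311]
([-3.4, -1.7, 17.2], np.float64(0.5))
```

View pics/s2.png

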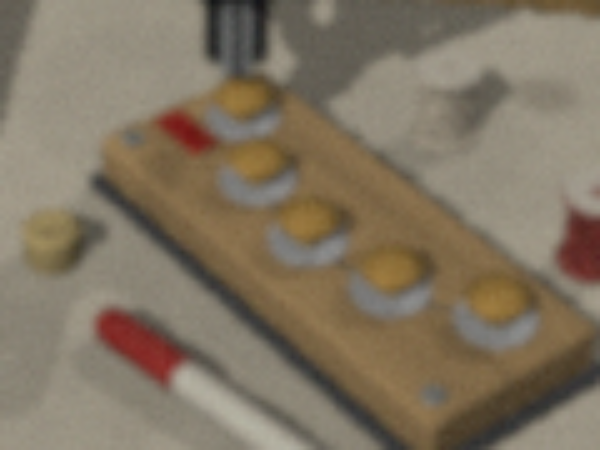

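The fingertips hang about 13 mm above dome 1 (at (243,95) in the crop), centred well. Descending onto it gently.

>>> servo_tool:
  commands: "-3 -1 6 0; -3 -1 11 0; -3 -1 14 0; -3 -1 16 0; -3 -1 16 0"

```text
time: 2.75
eef_pos: [0.5681, 0.0923, 0.0443]
tool_rot: [0.0, 0.692, 0.722, -0.0]
ft_force: [-0.0, -0.5, 1.7]
grip_width: -0.0001
finger_force: 0.8
```

```bash
python3 - <<'E'
from rel import *
s=env.sense(); print(s["eef_pos"],s["ft_force"])
c=eyes.capture("side"); cv2.imwrite("pics/s3.png",cv2.resize(c["image"][170:260,200:320,::-1],None,fx=5,fy=5))
F=[]
for i in range(4): 
    eyes.capture("side"); s=env.sense(); F.append(np.r_[s["eef_pos"]*1000,s["ft_force"]])
print(np.mean(F,0).round(2),np.std(F,0).round(2))
E
```

```text
[0.5681379  0.09232568 0.04429956] [-0.04837246 -0.54405908  1.74945808]
[ 5.6813e+02  9.2400e+01  4.4490e+01 -8.0000e-02 -1.2600e+00  1.1200e+00] [0.01 0.02 0.01 0.54 0.55 0.37]
```

View pics/s3.png

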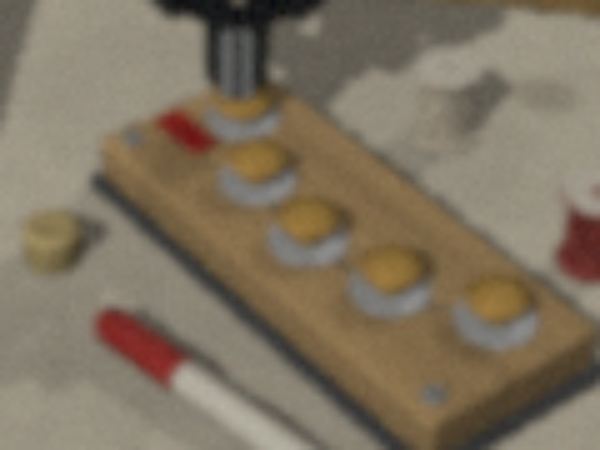

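Dome 1 is touched: the force is about 1.4 N at z 44.5 mm. Going 1 mm lower, then running along the arc. Each half pitch is about 22 mm forward, 1.9 mm left and -9.75°.

>>> servo_tool:
  commands: "0 0 1 0; 0 0 1 0; 5 -0.5 1 -2; 10 -1 1 -4; 14 -1.7 1 -6"

```text
time: 3.5
eef_pos: [0.5656, 0.1078, 0.0433]
tool_rot: [-0.0, 0.652, 0.759, 0.0]
ft_force: [0.2, -0.2, 0.9]
grip_width: 0.0001
finger_force: 0.5
```

```bash
cat > st.py <<'E'
from rel import *
import sys
eyes.capture("side");c=eyes.capture("side"); s=env.sense(); print((s["eef_pos"]*1000).round(1),s["ft_force"].round(1))
k=sys.argv[1]; i=int(k[1])-1; P,H=(T[i],HT[i]) if k[0]=="d" else (GP[i],HG[i])
print(rel(P[0]+.001,P[1]-.0003,.0435,H))
ds,_=domes(c,(210,175,330,270)); print([ray(c,*d[0],.044)[:2].round(4).tolist() for d in ds])
E
python3 st.py g1
```

```text
[565.4 108.5  43.2] [0.4 2.5 0.9]
([6.7, -0.3, -0.3], np.float64(-3.5))
[[0.5559, 0.1363], [0.533, 0.1728], [0.4992, 0.2008], [0.4579, 0.2147]]
```

>>> servo_tool:
  commands: "3 0 0 -2; 7 -0.3 0 -4; 10 -0.6 0 -5; 13 -1 0 -6; 16 -1.5 0 -7"

```text
time: 4.1
eef_pos: [0.5622, 0.1213, 0.0434]
tool_rot: [0.0, 0.606, 0.796, -0.0]
ft_force: [0.0, -2.0, 1.6]
grip_width: 0.0002
finger_force: 0.9
```

```bash
python3 st.py d2
```

```text
[561.9 122.4  43.5] [-0.1 -1.5  1.4]
([14.4, -0.6, -0.0], np.float64(-6.4))
[[0.5558, 0.1392], [0.5327, 0.1733], [0.4992, 0.2003], [0.4577, 0.2151]]
```

>>> servo_tool:
  commands: "3 0 0 -1; 6 0 0 -2; 9 -0.2 0 -4; 12 -0.4 0 -5; 14.5 -0.6 0 -6"

```text
time: 4.7
eef_pos: [0.5573, 0.1365, 0.0433]
tool_rot: [-0.0, 0.562, 0.827, 0.0]
ft_force: [0.3, -1.8, 2.3]
grip_width: 0.0001
finger_force: 1.0
```

```bash
python3 st.py g2
```

```text
[557.1 136.8  43.3] [0.6 0.6 1.9]
([21.2, -1.9, -0.2], np.float64(-10.1))
[[0.5329, 0.173], [0.4988, 0.2002], [0.4578, 0.2148]]
```

Dome 2 is dipped at about 2 N, which is 3 to 4 mm, and the jig hasn't moved. Running on.

>>> servo_tool:
  commands: "4 -0.1 0 -2; 8.5 -0.3 0 -4; 13 -0.7 0 -6; 17 -1.2 0 -8; 21 -1.9 0 -10"

```text
time: 5.3
eef_pos: [0.5472, 0.1555, 0.043]
tool_rot: [-0.0, 0.487, 0.873, -0.0]
ft_force: [-0.4, -0.2, -0.1]
grip_width: 0.0001
finger_force: 0.0
```

```bash
python3 st.py d3
```

```text
[547.1 155.9  43. ] [ 0.2 -0.4 -0.9]
([21.8, -1.5, -0.5], np.float64(-9.8))
[[0.533, 0.1732], [0.4992, 0.2005], [0.4577, 0.2152]]
```

>>> servo_tool:
  commands: "4 -0.1 0 -2; 8.5 -0.3 -0.3 -4; 13 -0.6 -0.3 -6; 17 -1 -0.3 -8; 22 -1.5 -0.3 -10"

```text
time: 5.9
eef_pos: [0.5352, 0.1731, 0.0438]
tool_rot: [0.0, 0.41, 0.912, 0.0]
ft_force: [-0.0, -1.0, 2.2]
grip_width: 0.0001
finger_force: 0.9
```

```bash
python3 st.py g3
```

```text
[534.5 174.   43.7] [-0.7  0.7  2.1]
([21.8, -2.1, 0.2], np.float64(-9.5))
[[0.4992, 0.2002], [0.4579, 0.215]]
```

>>> servo_tool:
  commands: "4 -0.1 0 -2; 8.5 -0.4 0 -4; 13 -0.8 0 -6; 17 -1.3 0 -8; 22 -2 0 -9.5"

```text
time: 6.5
eef_pos: [0.5184, 0.1882, 0.0433]
tool_rot: [-0.0, 0.333, 0.943, -0.0]
ft_force: [0.3, -0.4, 0.4]
grip_width: -0.0002
finger_force: 0.0
```

```bash
python3 st.py d4
```

```text
[517.9 188.8  43.3] [ 0.4  0.7 -0.4]
([21.6, -1.4, -0.2], np.float64(-9.8))
[[0.5367, 0.1739], [0.4986, 0.2007], [0.4578, 0.2148]]
```

>>> servo_tool:
  commands: "4 -0.1 0 -2; 8.5 -0.3 0 -4; 13 -0.6 0 -6; 17 -1 0 -8; 22 -1.5 0 -10"

```text
time: 7.1
eef_pos: [0.5011, 0.2009, 0.0438]
tool_rot: [0.0, 0.249, 0.968, 0.0]
ft_force: [0.5, -0.6, 1.9]
grip_width: -0.0001
finger_force: 0.9
```

```bash
python3 st.py g4
```

```text
[500.2 201.4  43.6] [-1.   0.2  1. ]
([21.9, -2.0, 0.2], np.float64(-9.5))
[[0.5646, 0.0946], [0.5558, 0.137], [0.5333, 0.1731], [0.458, 0.2149]]
```

>>> servo_tool:
  commands: "4 -0.1 0 -2; 8.5 -0.4 0 -4; 13 -0.8 0 -6; 17 -1.3 0 -8; 22 -2 0 -9.5"

```text
time: 7.7
eef_pos: [0.4801, 0.2097, 0.0433]
tool_rot: [-0.0, 0.169, 0.986, -0.0]
ft_force: [-0.3, -0.0, -1.0]
grip_width: -0.0002
finger_force: 0.0
```

```bash
python3 st.py d5
```

```text
[479.4 209.9  43.2] [-0.5  0.2 -0.5]
([21.5, -1.3, -0.2], np.float64(-9.8))
[[0.5647, 0.0938], [0.5559, 0.1364], [0.5328, 0.1728], [0.5007, 0.2007], [0.4576, 0.2153]]
```

>>> servo_tool:
  commands: "4 -0.1 0 -2; 8.5 -0.3 0 -4; 13 -0.6 0 -6; 17 -1 0 -8; 22 -1.5 0 -10"

```text
time: 8.3
eef_pos: [0.4596, 0.2157, 0.0438]
tool_rot: [0.0, 0.082, 0.997, 0.0]
ft_force: [1.8, -0.5, 2.8]
grip_width: -0.0001
finger_force: 0.9
```

>>> servo_tool:
  commands: "0 0 0 0; 0 0 0 0"

```text
time: 8.5
eef_pos: [0.4588, 0.2157, 0.0435]
tool_rot: [-0.001, 0.083, 0.997, -0.0]
ft_force: [-1.3, 1.3, 2.5]
grip_width: 0.0002
finger_force: 1.0
```

>>> servo_tool:
  commands: "0 0 -10 0; 0 0 -30 0; 0 0 -60 0; 0 0 -90 0; 0 0 -120 0"

```text
time: 9.0
eef_pos: [0.4593, 0.2152, 0.165]
tool_rot: [-0.0, 0.083, 0.997, -0.0]
ft_force: [0.6, -0.0, -0.0]
grip_width: -0.0002
finger_force: 0.0
```

```bash
python3 st.py d5; python3 - <<'E'
from h import *
c=eyes.capture("scene"); cv2.imwrite("pics/e.png",cv2.resize(c["image"][130:270,170:350,::-1],None,fx=4,fy=4))
E
```

```text
[462.4 216.8 168.1] [0.5 0.6 0. ]
([4.3, -2.1, 124.5], np.float64(0.0))
[[0.565, 0.094], [0.556, 0.1369], [0.533, 0.1729], [0.4993, 0.201], [0.4582, 0.2149]]
```

View pics/e.png

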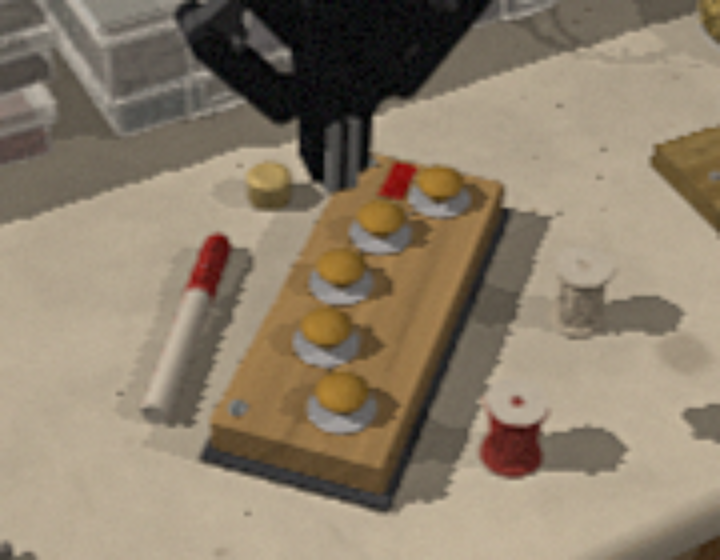

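All five domes stand up again (crop (440,183) to (342,393)). The jig and bystanders are in place and the arm is clear.

```bash
python3 -c "
from rig import env; print(env.close_job())"
```

```text
the job is handed in; nothing more can be done
None
```

I ran the shut fingertips low along the row from the red mark; contact force at each dome showed a light dip of an estimated 2–4 mm. After lifting clear, the pictures showed all five domes up and the jig and bystanders unmoved; the job is handed in, but no verdict was returned.

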